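# Put the hot lid back on the dry bath with the lid lifter

## Robot

A 6-joint arm with a two-finger parallel gripper is mounted at the origin on a cart in front of the work surface, level with it; the furniture and walls round the work are solid. World frame = base frame: x ahead of the robot, y to its left, z up, the work surface at z = 0. Lengths are in m, angles in rad, forces in N, time in s.
With the tool pointing down it reaches from about 0.35 to 0.775 m from the base axis. Payload 7.3 kg.
Tool frame: the origin (TCP) lies on the centre line of the jaws, within the pads' length; the fingertips stand 17 mm ahead of it and the grasp point (between the pads) lies 2 mm behind it (robot.tip_extent is the distance from the TCP to the fingertips, in m); z points along the fingers, y is the line along which they close (so a half turn about z gives the same grasp; the last joint's range is limited). The gripper opens to 92 mm and grips with 3 to 60 N. Pads are 19 mm wide; open, the fingers measure 130 mm over their backs; the gripper's body (75 mm by 190 mm) begins 47 mm behind the grasp point.
Start: joints at [-1.466, 0.342, 1.524, -0, 1.275, -0.146], TCP at [0.13, -0.509, 0.222] pointing down, gripper open.
Joint ranges: [-2.53, 2.53], [-0.77, 2.02], [0.04, 2.7], [-1, 4.14], [0.28, 2.66], [-3.11, 3.11]. Speed limits (rad/s): [2.57, 2.57, 3.14, 3.14, 3.14, 3.14].

## Interface

Orientations are given as [roll, pitch, yaw] about the fixed x, y, z axes, in that order (R = Rz(yaw) Ry(pitch) Rx(roll)).
In Python, from cell import robot gives the robot as it stands.
- The arm moves only by the tool step_arm, never from a script. Its argument "motion" is a list of rows, each a list of 2 entries, a list of its own where there are three numbers: the shift along the tool's x, y, z in units of 60 mm (1.0 is 60 mm), then the turn about the tool's z in rad. In form: [[[x, y, z], spin], ...]. A call has 1 to 10 rows; each row is the pose to reach, as a shift and turn from the pose commanded when the call began, along the tool's axes at that moment; what a row does not reach only later rows make up. A row lasts 1/8 s, in which the tool goes at most 62.5 mm and 10.7 degrees, less where a joint would pass 70% of its speed; a pose out of reach is approached as far as the arm can. A call with a gripper value outside its range is refused whole. "hand" is the closure in counts, from 0 (fully open) to 255 (shut), set as the call begins (left out, the last holds). The fingers move at their own pace and stop on an object; "squeeze" is the grip in N (left out, the last holds). Time passes only in rows, so rows that repeat a pose let the fingers close. It gives the time, the measured TCP pose, the force, the opening and the grip force at its end, in the units of the state.
- robot.observe(): the state, without advancing time (a new reading comes with each control period).
- robot.read_camera(name): name is "scene" or "top" or "wrist"; returns a dict with "pixels" (400x640x3 uint8, red, green, blue), "intrinsics" (3x3 intrinsics, pixels), "xyz" and "rotation" of the camera in the world; the wrist camera has in their place "T_tool_cam" (4x4, takes a point from camera to tool coordinates, whose origin is the TCP and whose axes are the flange's). Camera axes: x right, y up, looking along -z (the intrinsics and any distortion apply to the point x, -y, -z); pixel columns grow to the right and rows downward; lengths in m; the calibration is good to about 2 mm. A picture is of the moment at which its call begins: read the wrist's pose just before it. There is no depth.
- robot.hand_in(): hands the job in; it is judged then, once.
The state is a dict: "time": time; "qpos": joint angles; "qvel": joint speeds; "joint_efforts": joint torques, N m; "tool_pos": TCP position; "tool_rot": TCP orientation; "contact_force": force on the tool from outside, world axes, zero at the start; "torque": the same for the moment, N m; "opening": finger opening in m; "grip_force": force on a finger pad.
Only numpy, scipy, OpenCV 4.12 (cv2) and the standard library are available. Lean on these libraries where they do the work, as an engineer would, in place of code of your own. Each camera call takes 0.05 s, during which the arm holds its last target. There are 200 camera calls.

## Task

The dry bath stands open and its hot steel lid is parked on the ring-shaped rest. Take the lid lifter from its stand, hook it under the lid's loop handle, carry the lid level to the bath without dropping it or touching it with the gripper or arm, and press it home with the lifter's foot until it snaps past the spring catches and lies flush on the rim, never bearing on it with more than 35 N. Then unhook the lifter, stand it back upright in its stand, and leave everything else where it is.

Things in the scene. Friction and masses are not known exactly. Their poses are not given: they have to be found in the camera images.
- bath: dry bath, fixed: white housing 164 x 150 x 58 mm, a round steel collar on top (120 mm outside, rim 90 mm above the counter). Origin: centre of its underside; z up, control panel on its -x side
- bath_rim (a point): centre of the bath's mouth at rim height. The mouth is 95 mm across, 27 mm deep to the cups and block inside. Three sprung wedge-nosed catches, 120 degrees apart, 9 mm below the rim, stand 4.5 mm into it. A lid set down stops on them 2 to 3 mm above the rim (higher or aslant: it is caught); a push of about 18 to 26 N on its middle snaps it past them and they hold it down
- lid: hot steel lid, 0.24 to 0.38 kg: flange 112 mm across, 5 mm thick; origin at the centre of the flange's underside, z up; home in the bath, the origin is at bath_rim. Below the flange a plug: 90 mm across at its belt (10 mm down), tapering to 79 mm at its end, 15.5 mm down. Above, a loop handle (see loop)
- loop (a point): middle of the underside of the lid's loop handle, 17.5 mm above the lid's origin, 12.5 mm above the flange's top; axes as the lid's. The handle is a level round bar, 7 mm thick, along y over the lid's centre, 61 mm clear between its two legs; under it one can slide through along x
- lid_rest: fixed aluminium ring on three feet, 116 mm outside, 97 mm inside, top 34 mm above the counter. The lid starts with its flange on it, its plug inside with 3.5 mm of play all round. Origin: centre of its underside
- lifter: lid lifter, 0.16 kg, 116 mm high, a C open to its +x. Origin: middle of the foot's underside, straight below the handle; z up. The shank, 8 mm bar, rises from the foot at x = -16.5 mm to z = 36 mm and cranks over to x = 0 at z = 53 mm, below the handle. Starts upright in its stand, foot on the floor
- lifter_foot (a point): the lifter's origin again; axes as the lifter's. Foot: two flat steel tines along x, 33 mm over both, x = -20 to +13.5 mm, 6 mm thick, tips turned up to 10 mm above the underside at x = 8.5 to 13.5 mm. They slide under the loop's bar toward the lifter's +x; the bar then lies on the tines between tips and shank (its centre at x = -9 to +5 mm). The flat underside can press on the lid
- lifter_grip (a point): middle of the lifter's handle, a wooden block 24 mm (x) by 66 mm (y) by 36 mm (z), 98 mm above the lifter's origin; axes as the lifter's
- lifter_stand: fixed open steel box, 64 x 64 x 34 mm outside, walls 3 mm, inner floor 3 mm above the counter, on a 78 mm square plate; the lifter stands in it upright. Origin: centre of its underside
- small_bottle: loose small white bottle, 42 x 42 x 62 mm, a bystander; origin at the centre of its underside
- tape: loose roll of tape lying flat, 69 mm across, 18 mm high, a bystander; origin at the centre of its underside
- dish: loose petri dish, 58 mm across, 12 mm high, a bystander; origin at the centre of its underside
Mind the look-alikes: they are no part of the job. Leave any purple or yellow look-alike of the lid alone.

How it is judged:
On the way, in this order (a step that is already met when the one before it is completed fails the run):
1. the lid hangs from the lifter, level, at least 40 mm above its place on the rest (z of lid in the frame of lid_rest above 0.074 m and contact force between lifter and lid above 1 N and angle between lid's own z axis and vertical below 0.2 rad), for 0.3 s.
2. the lid is home in the bath's mouth: past the catches, flange flush on the rim (z of lid in the frame of bath between 0.088 and 0.0915 m and horizontal distance between lid and bath_rim below 0.003 m and angle between lid's own z axis and vertical below 0.03 rad), for 0.2 s.
At the end, for the whole second after the job is handed in: the lid is home in the bath's mouth (flange within 1.5 mm of the rim, centred within 3 mm, level within 0.03 rad), the lifter stands upright (within 0.1 rad) on the floor of its stand, and both are at rest and apart (all of step 2 and horizontal distance between lifter and lifter_stand below 0.02 m and z of lifter in the frame of lifter_stand below 0.012 m and angle between lifter's own z axis and vertical below 0.1 rad and linear speed of each of lifter, lid below 0.02 m/s and contact force between lifter and lid below 0.1 N); the robot touches nothing.
It fails at once if the lid tips more than 0.3 rad (angle between lid's own z axis and vertical above 0.3 rad).
It fails at once if the lid is dropped or flung (faster than 0.6 m/s) (linear speed of lid above 0.6 m/s).
It fails at once if the lifter bears on the lid with more than 35 N (contact force between lifter and lid above 35 N).
It fails at once if the gripper or arm touches the hot lid (contact force between any of the fingers, the arm and lid above 0.3 N).
It fails at once if a bystander (small bottle, tape roll, dish) is shifted more than 20 mm (distance of any of small_bottle, tape, dish from where it was at the start of the episode above 0.02 m).
It also fails if it takes over 72 s, if anything falls off the work surface, if the arm or the gripper's body presses on something with over 40 N, if the wrist force passes 120 N, or if a joint passes its speed limit or range.

## Working session

There is one attempt and no reset: what is moved stays moved. The work goes in short steps, Python scripts to look and compute and a tool call to move; the robot and the scene stay as the last step left them, time stands still between calls to the robot, and variables do not carry over. Pictures are saved under pics/ and viewed, at most 10 in all, crops included, and the job is handed in when it is done.

Besides the shell and the picture viewer there is one more tool, called as name([rows], argument=value, ...), one row to a line, values as JSON. step_arm: Moves the arm, as the interface text tells. Its arguments: {"type":"object","properties":{"motion":{"type":"array"},"hand":{"type":"number"},"squeeze":{"type":"number"}},"required":["motion"]}

```bash
ls; mkdir -p pics
cat > h.py <<'E'
import numpy as np, cv2, json
from cell import robot
from scipy.spatial.transform import Rotation as R
def cam(n):
    o=robot.observe(); c=robot.read_camera(n); K=np.array(c["intrinsics"])
    if n=="wrist":
        T=np.array(c["T_tool_cam"]); Rt=R.from_euler('xyz',o["tool_rot"]).as_matrix()
        c["p"]=Rt@T[:3,3]+np.array(o["tool_pos"]); c["R"]=Rt@T[:3,:3]
    else: c["p"]=np.array(c["xyz"]); c["R"]=np.array(c["rotation"])
    c["K"]=K; return c
def ray(c,u,v):
    d=np.linalg.inv(c["K"])@[u,v,1]; d=c["R"]@(d*[1,-1,-1]); return d/np.linalg.norm(d)
def onz(c,u,v,z):
    d=ray(c,u,v); return c["p"]+d*(z-c["p"][2])/d[2]
def proj(c,P):
    q=c["R"].T@(np.array(P)-c["p"]); q=c["K"]@(q*[1,-1,-1]); return q[:2]/q[2]
def save(c,f): cv2.imwrite("pics/"+f,c["pixels"][:,:,::-1])
E
python3 - <<'E'
from h import *
for n in("scene","top"):
    c=cam(n); save(c,n+"0.png"); print(n,c["p"],c["R"],c["K"],[k for k in c])
print(robot.observe())
E
```

```text
pics
scene [-0.28591482  0.79077502  0.71899492] [ 1.03409579  0.00276724 -2.26592694] [[456.35490975   0.         328.17580752]
 [  0.         456.35490975 203.69015067]
 [  0.           0.           1.        ]] ['pixels', 'intrinsics', 'xyz', 'rotation', 'p', 'R', 'K']
top [0.23180724 0.07728801 1.69710492] [ 0.18171356  0.00422095 -1.57296316] [[495.72636705   0.         312.17937168]
 [  0.         495.72636705 199.68456459]
 [  0.           0.           1.        ]] ['pixels', 'intrinsics', 'xyz', 'rotation', 'p', 'R', 'K']
{'time': 0.1, 'qpos': array([-1.46601114e+00,  3.42648757e-01,  1.52490981e+00, -1.86509289e-05,
        1.27540362e+00, -1.45972197e-01]), 'qvel': array([-0.00168106,  0.00013619, -0.0004872 , -0.0006635 ,  0.00025989,
        0.00052857]), 'joint_efforts': array([ 9.97704592e-04, -4.32005060e+01, -2.44694173e+01,  7.18611851e-02,
        5.25260519e-02, -5.08603114e-05]), 'tool_pos': array([ 0.13026366, -0.50820469,  0.22152077]), 'tool_rot': array([-3.14023509e+00, -1.81559149e-04,  2.50762700e-01]), 'contact_force': array([0.79816885, 0.04081736, 0.03415112]), 'torque': array([-0.00389433,  0.00516758,  0.02205259]), 'grip_force': 0.0, 'opening': 0.0917917060908371}
```

Rotation is rpy; fix it.

```bash
sed -i 's/c\["R"\]=np.array(c\["rotation"\])/c["R"]=R.from_euler("xyz",c["rotation"]).as_matrix()/' h.py
python3 -c "
from h import *
for n in('scene','top'):
    i=cv2.imread(f'pics/{n}0.png'); cv2.imwrite(f'pics/{n}0b.png',i)
"
```

```text
(no output)
```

View pics/scene0.png

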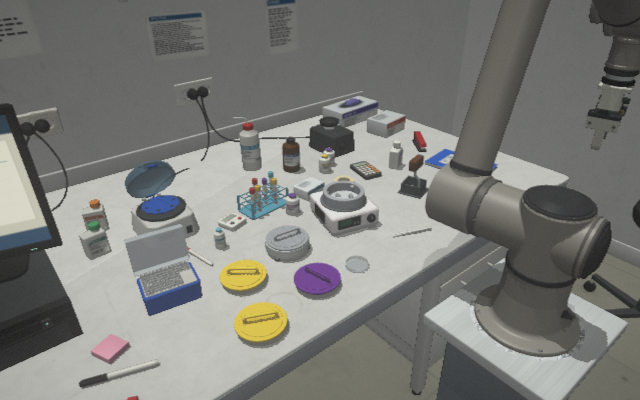

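View pics/top0.png

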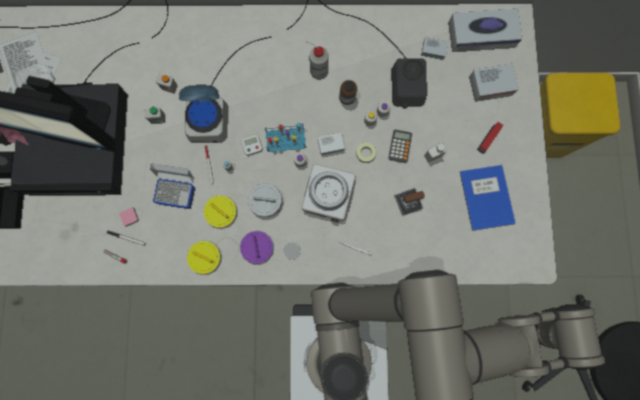

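Candidates: grey lid on its ring, scene (287,240) / top (265,200). The look-alikes are yellow (243,276) and (261,322) and purple (317,280) in scene; the blue round centrifuge is at (160,208). I choose the grey one. The bath is at (345,205), the lifter with brown handle at (414,172) in scene and (410,201) in top. Next come rough positions and one close crop.

Run:
```python
from h import *
s=cam("scene");t=cam("top")
def tri(a,b):
    d1=ray(s,*a);d2=ray(t,*b);A=np.c_[d1,-d2];k=np.linalg.lstsq(A,t["p"]-s["p"],rcond=None)[0]
    p,q=s["p"]+k[0]*d1,t["p"]+k[1]*d2; return (p+q)/2,np.linalg.norm(p-q)
def brown(c,box):
    x0,y0,x1,y1=box;h=cv2.cvtColor(c["pixels"][y0:y1,x0:x1],cv2.COLOR_RGB2HSV)
    m=((h[...,0]<16)&(h[...,1]>90)&(h[...,2]>30)).astype(np.uint8)
    n,l,st,ce=cv2.connectedComponentsWithStats(m);i=1+st[1:,4].argmax();print(st[i]);
    ys,xs=np.where(l==i);pts=np.c_[xs+x0,ys+y0].astype(np.float32)
    print(cv2.minAreaRect(pts)); return ce[i]+[x0,y0]
a=brown(s,(395,145,435,200));b=brown(t,(390,180,430,220));print(a,b,tri(a,b))
print("lid",tri((288,240),(265,200)),onz(t,265,200,.039))
print("bath",tri((345,195),(329,190)),onz(t,329,190,.09))
for n,p in dict(bottle=(436,152,.06),tape=(367,152,.018),dish=(292,251,.012),).items(): print(n,onz(t,*p))
p=t["pixels"][150:260,235:445,::-1]; q=s["pixels"][145:265,255:435,::-1]
p=cv2.resize(p,(780,409),interpolation=3); cv2.imwrite("pics/c1.png",p)
q=cv2.resize(q,(780,520),interpolation=3); cv2.imwrite("pics/c2.png",q)
```

```text
[16 10 12  8 39]
((416.4512634277344, 158.43902587890625), (3.7481703758239746, 11.713031768798828), 51.34019088745117)
[15 13 18  8 92]
((413.7647399902344, 196.058837890625), (5.335783958435059, 17.46256446838379), 75.96376037597656)
[416.41025641 158.51282051] [413.61956522 196.18478261] (array([ 0.53301515, -0.24694684,  0.1124627 ]), np.float64(0.0014313981980636893))
lid (array([0.53796906, 0.24491938, 0.02396917]), np.float64(0.0019055907974897491)) [0.53586647 0.2441252  0.039     ]
bath (array([0.56212592, 0.02560869, 0.06932108]), np.float64(0.004336277263250683)) [0.55951917 0.02772476 0.09      ]
bottle [ 0.69692362 -0.33959217  0.06      ]
tape [ 0.70967006 -0.10876258  0.018     ]
dish [0.36465844 0.1525676  0.012     ]
```

View pics/c2.png

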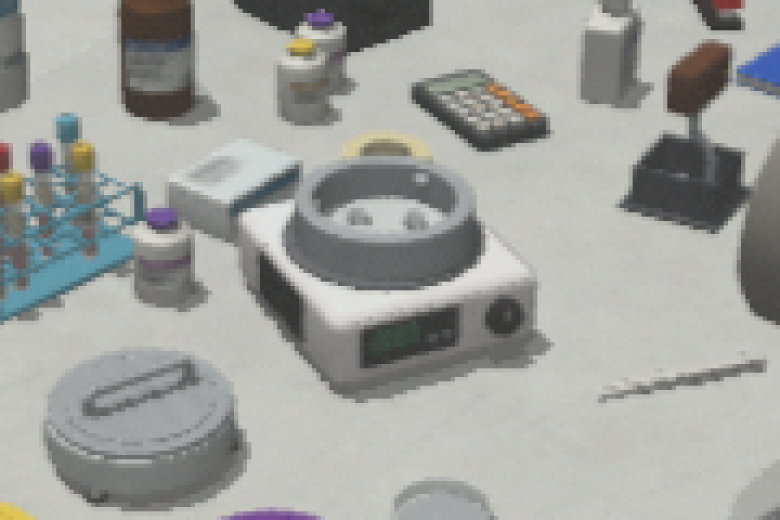

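The crop confirms the grey lid with its loop on the ring, and the lifter in the dark stand. Going above the lifter for a near look.

step_arm([
  [[7.6,-2.55,-0.7],-1.565],
  [[7.6,-2.55,-0.7],-1.565],
  [[7.6,-2.55,-0.7],-1.565],
  [[7.6,-2.55,-0.7],-1.565],
  [[7.6,-2.55,-0.7],-1.565],
  [[7.6,-2.55,-0.7],-1.565],
  [[7.6,-2.55,-0.7],-1.565],
  [[7.6,-2.55,-0.7],-1.565],
  [[7.6,-2.55,-0.7],-1.565],
  [[7.6,-2.55,-0.7],-1.565],
], hand=0, squeeze=60)

```text
time: 1.45
tool_pos: [0.5343, -0.2467, 0.2636]
tool_rot: [-3.141, -0.0, 1.816]
contact_force: [-0.4, -0.2, -0.2]
opening: 0.0917
grip_force: 0.0
```

Run:
```python
from h import *
c=cam("wrist");save(c,"w1.png");o=robot.observe();print(o["qpos"],o["tool_pos"],o["tool_rot"],np.array(c["T_tool_cam"]),c["K"])
t=cam("top");p=t["pixels"][150:260,235:445,::-1]
cv2.imwrite("pics/top1.png",t["pixels"][:,:,::-1])
```

```text
[-5.63600468e-01  4.34890518e-01  1.26648175e+00 -2.26374902e-04
  1.44090137e+00 -8.07240514e-01] [ 0.53391418 -0.2471288   0.26377001] [-3.14095962e+00 -3.36724455e-04  1.81446566e+00] [[ 7.05585149e-04  9.67670149e-01  2.52218131e-01  6.62187613e-02]
 [ 9.99999556e-01 -8.40381711e-04  4.26723722e-04  3.11440505e-04]
 [ 6.24887311e-04  2.52217718e-01 -9.67670312e-01 -1.62022145e-01]
 [ 0.00000000e+00  0.00000000e+00  0.00000000e+00  1.00000000e+00]] [[336.41701463   0.         319.71498801]
 [  0.         336.41701463 201.44979447]
 [  0.           0.           1.        ]]
```

View pics/w1.png

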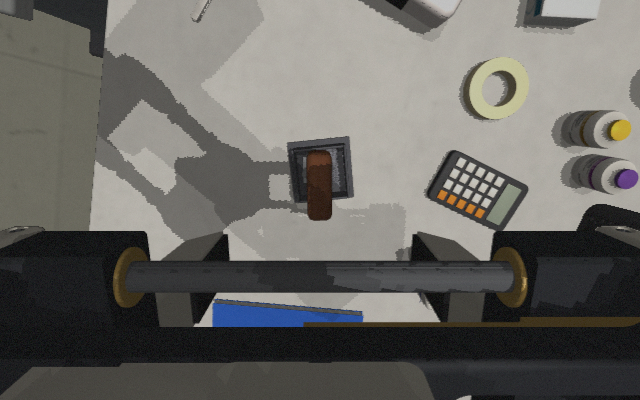

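The brown handle is at (320,187), upright in the image, in the dark stand box (290-352, 138-208). I need the foot's direction: zoom.

Run:
```python
from h import *
c=cam("wrist");g=c["pixels"][125:235,270:375]
cv2.imwrite("pics/w1z.png",np.clip(cv2.resize(g,(560,587),interpolation=cv2.INTER_CUBIC)[:,:,::-1].astype(float)*1.8,0,255).astype(np.uint8))
h=cv2.cvtColor(c["pixels"],cv2.COLOR_RGB2HSV)
m=((h[...,0]<16)&(h[...,1]>90)&(h[...,2]>25)).astype(np.uint8);m[:125]=0;m[235:]=0;m[:,:270]=0;m[:,375:]=0
n,l,st,ce=cv2.connectedComponentsWithStats(m);i=1+st[1:,4].argmax()
ys,xs=np.where(l==i);P=np.array([onz(c,u,v,.119)[:2] for u,v in zip(xs,ys)])
print(st[i]);r=cv2.minAreaRect(P.astype(np.float32)*1000);print(r,cv2.boxPoints(r))
# top face brighter side face? print column profile
print(c["pixels"][150:222:6,320],)
d=(c["pixels"].sum(2)<200).astype(np.uint8);d[:130]=0;d[215:]=0;d[:,:280]=0;d[:,360:]=0
print(c["p"])
for q in((288,143),(350,137),(353,196),(295,204)): print(onz(c,*q,.034))
```

```text
[ 307  149   26   70 1586]
((532.9749755859375, -244.89297485351562), (23.472942352294922, 65.44305419921875), 13.983515739440918) [[ 513.6794  -215.97717]
 [ 529.4932  -279.48083]
 [ 552.27057 -273.80878]
 [ 536.4567  -210.30511]]
[[45 32 22]
 [91 58 40]
 [95 59 38]
 [60 39 28]
 [59 39 26]
 [61 40 29]
 [61 39 31]
 [50 33 27]
 [51 34 25]
 [47 27 20]
 [47 33 22]
 [50 36 25]]
[ 0.51815935 -0.18309203  0.42596122]
[ 0.49013982 -0.22355374  0.034     ]
[ 0.55765167 -0.19975073  0.034     ]
[ 0.57947257 -0.26605785  0.034     ]
[ 0.51421548 -0.29253769  0.034     ]
```

View pics/w1z.png

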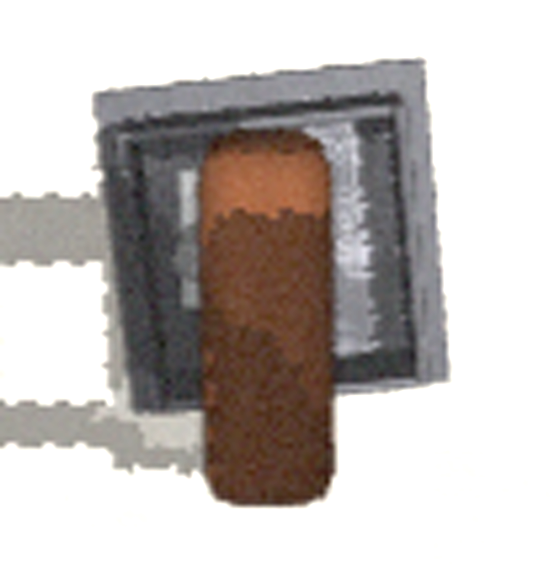

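Run:
```python
from h import *
s=cam("scene");w=cam("wrist")
for sg in(1,-1):
    e=sg*np.array([np.cos(.244),np.sin(.244)])
    for x,z in((-.0165,.039),(0,.056),(0,.119)):
        P=[*(np.array([.533,-.246])+x*e),z];p=proj(s,P);print(sg,x,z,(p-[255,145])*780/180,proj(w,P))
    for x in(-.02,.0135):
        for y in (-.0165,.0165):
            P=[*(np.array([.533,-.246])+x*e+y*np.array([-e[1],e[0]])),.009]; print(sg,x,y,(proj(w,P)-[270,125])*5.33)
im=s["pixels"][145:205,395:445,::-1]
cv2.imwrite("pics/s2.png",cv2.resize(im,(500,600),interpolation=cv2.INTER_CUBIC))
```

```text
1 -0.0165 0.039 [708.36648357 155.59335932] [305.27712767 171.09358768]
1 0 0.056 [690.21941749 128.8925463 ] [319.45497245 173.60942663]
1 0 0.119 [698.45498489  50.51194544] [319.35338858 185.24655078]
1 -0.02 -0.0165 [179.36899238 293.86098974]
1 -0.02 0.0165 [177.61258695 153.87172715]
1 0.0135 -0.0165 [321.00916758 293.83958277]
1 0.0135 0.0165 [322.08805277 153.84080123]
-1 -0.0165 0.039 [667.98477311 143.37629913] [333.67774917 171.08868028]
-1 0 0.056 [690.21941749 128.8925463 ] [319.45497245 173.60942663]
-1 0 0.119 [698.45498489  50.51194544] [319.35338858 185.24655078]
-1 -0.02 -0.0165 [350.12277941 153.83480021]
-1 -0.02 0.0165 [348.49367872 293.83542887]
-1 0.0135 -0.0165 [205.64367296 153.86572691]
-1 0.0135 0.0165 [206.85000439 293.85683636]
```

View pics/s2.png

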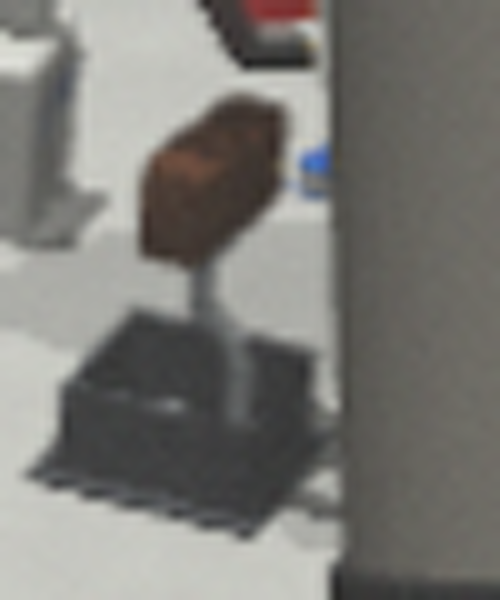

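Shank runs down-right from (200,280) to (240,420) in the crop, so the lifter's +x points to world yaw 14° (tool +y). Descend and grip.

step_arm([
  [[0,0,0.9],0],
  [[0,0,1.8],0],
  [[0,0,2.4],0],
  [[0,0,2.75],0],
  [[0,0,2.75],0],
  [[0,0,2.75],0],
])

```text
time: 2.45
tool_pos: [0.5345, -0.2478, 0.1003]
tool_rot: [3.14, 0.001, 1.815]
contact_force: [-0.1, 0.1, 0.2]
opening: 0.0919
grip_force: 0.0
```

step_arm([
  [[0,0,0],0],
  [[0,0,0],0],
  [[0,0,0],0],
  [[0,0,0],0],
  [[0,0,0],0],
  [[0,0,0],0],
  [[0,0,0],0],
], hand=255, squeeze=60)

```text
time: 3.32
tool_pos: [0.5341, -0.2472, 0.0991]
tool_rot: [-3.142, 0.0, 1.816]
contact_force: [0.5, -0.0, -0.5]
opening: 0.0267
grip_force: 0.0
```

step_arm([
  [[0,0,0],0],
  [[0,0,0],0],
  [[0,0,0],0],
])

```text
time: 3.7
tool_pos: [0.5341, -0.2472, 0.0991]
tool_rot: [-3.142, 0.0, 1.816]
contact_force: [-1.0, 0.3, 0.4]
opening: 0.0234
grip_force: 59.9
```

step_arm([
  [[0,0,-0.3],0],
  [[0,0,-0.9],0],
  [[0,0,-1.6],0],
  [[0,0,-2.3],0],
  [[0.5,0.2,-2.8],0],
  [[1.3,0.5,-2.8],0],
  [[2.0,0.8,-2.8],0],
  [[2.7,1.1,-2.8],0],
  [[2.9,1.17,-2.8],0],
  [[2.9,1.17,-2.8],0],
])

```text
time: 4.95
tool_pos: [0.5599, -0.061, 0.2669]
tool_rot: [-3.141, 0.0, 1.817]
contact_force: [0.0, 0.8, -2.1]
opening: 0.0234
grip_force: 59.9
```

Run:
```python
from h import *
o=robot.observe();c=cam("wrist");save(c,"w2.png");np.savez("w2.npz",p=c["p"],R=c["R"],K=c["K"],img=c["pixels"]);print(o["tool_pos"],o["tool_rot"],o["contact_force"],o["qpos"])
```

```text
[ 0.55987884 -0.06100738  0.26693277] [-3.14104316e+00  2.84806563e-04  1.81730453e+00] [ 0.03688167  0.82758162 -2.14288433] [-2.44316748e-01  3.84137503e-01  1.33636262e+00 -5.15931446e-04
  1.42144292e+00 -4.90748013e-01]
```

step_arm([
  [[0.9,-0.1,0],0],
  [[1.7,-0.15,0],0],
  [[2.4,-0.2,0],0],
  [[3.0,-0.25,0],0],
  [[3.3,-0.3,0],0],
  [[3.3,-0.3,0],0],
  [[3.3,-0.3,0],0],
])

```text
time: 5.88
tool_pos: [0.4951, 0.125, 0.267]
tool_rot: [3.142, 0.001, 1.815]
contact_force: [0.5, -0.2, -1.5]
opening: 0.0235
grip_force: 59.9
```

Run:
```python
from h import *
o=robot.observe();c=cam("wrist");save(c,"w3.png");np.savez("w3.npz",p=c["p"],R=c["R"],K=c["K"],img=c["pixels"]);print(o["tool_pos"],o["tool_rot"],o["contact_force"],o["qpos"])
a=cv2.imread("pics/w2.png")[:300];b=cv2.imread("pics/w3.png")[:300]
cv2.imwrite("pics/w23.png",np.vstack([a,b]))
```

```text
[0.49508473 0.12498055 0.26702383] [3.14154033e+00 7.89421134e-04 1.81452088e+00] [ 0.4942675  -0.17757291 -1.53850615] [ 9.75836022e-02  2.83254045e-01  1.48268331e+00 -7.88375724e-04
  1.37548863e+00 -1.45988037e-01]
```

View pics/w23.png

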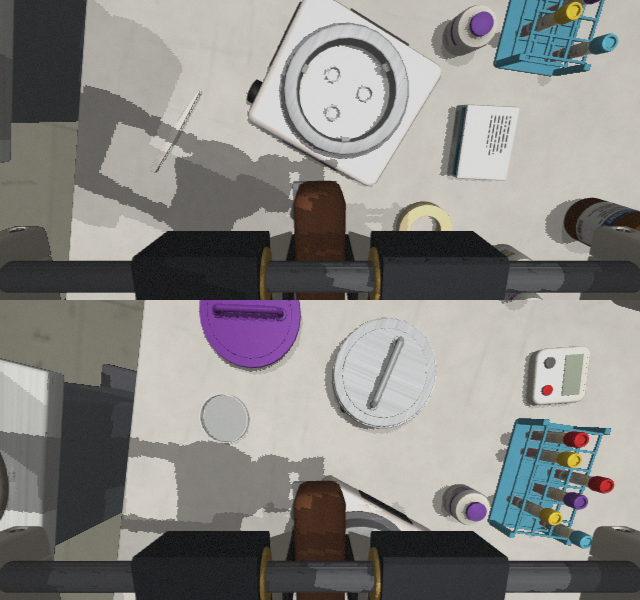

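w2 (top half): bath collar centred at about (345,90). w3 (lower half): lid centred at (385,74), bar from (400,40) to (372,105); purple decoy at (250,20), dish at (225,118). Measuring.

```bash
cat >> h.py <<'E'
def circ(c,cx,cy,z,r0,band=.008,sgn=0):
    g=cv2.GaussianBlur(cv2.cvtColor(c["pixels"],cv2.COLOR_RGB2GRAY),(3,3),0).astype(np.float32)
    for it in range(4):
        pts=[]
        for a in np.linspace(0,2*np.pi,180,endpoint=False):
            rr=np.arange(r0-band,r0+band,.0005);P=np.array([proj(c,[cx+r*np.cos(a),cy+r*np.sin(a),z]) for r in rr])
            if P.min()<2 or P[:,0].max()>637 or P[:,1].max()>225: continue
            v=cv2.remap(g,P[:,0].astype(np.float32)[None],P[:,1].astype(np.float32)[None],1)[0]
            d=np.gradient(v);k=np.argmax(d*sgn if sgn else abs(d));pts.append([cx+rr[k]*np.cos(a),cy+rr[k]*np.sin(a)])
        p=np.array(pts)
        for _ in range(6):
            A=np.c_[2*p,np.ones(len(p))];s=np.linalg.lstsq(A,(p**2).sum(1),rcond=None)[0];r=np.sqrt(s[2]+s[0]**2+s[1]**2)
            e=abs(np.hypot(*(p-s[:2]).T)-r);p=p[e<max(2*np.median(e),.0006)]
        cx,cy=s[:2];band=max(band*.75,.004)
    return cx,cy,r,len(p),np.median(e)
def load(f):
    d=np.load(f);return dict(p=d["p"],R=d["R"],K=d["K"],pixels=d["img"])
E
python3 - <<'E'
from h import *
b=load("w2.npz");l=load("w3.npz")
c0=onz(b,345,90,.09);print("bath0",c0)
for r0 in(.0475,.060):print(r0,[circ(b,c0[0],c0[1],.09,r0,.008,s) for s in(1,-1,0)])
c0=onz(l,385,74,.039);print("lid0",c0)
for s in(1,-1,0):print(circ(l,c0[0],c0[1],.039,.056,.01,s))
A,B=onz(l,400,40,.0585),onz(l,372,105,.0585);print(A,B,np.linalg.norm(A-B),np.degrees(np.arctan2(*(A-B)[1::-1])),(A+B)/2)
g=cv2.cvtColor(l["pixels"],cv2.COLOR_RGB2GRAY);e=cv2.Canny(g,60,150)
L=cv2.HoughLinesP(e[20:125,335:435],1,np.pi/360,15,minLineLength=25,maxLineGap=4)
for q in L[:,0] if L is not None else[]:
    q=q+[335,20,335,20];A,B=onz(l,q[0],q[1],.055),onz(l,q[2],q[3],.055);print(q,A[:2],B[:2],np.degrees(np.arctan2(*(A-B)[1::-1]))%180)
E
```

```text
bath0 [0.56183448 0.03045773 0.09      ]
0.0475 [(np.float64(0.562949716493704), np.float64(0.029201938904635127), np.float64(0.04768508868310973), 179, np.float64(0.0002048532156318575)), (np.float64(0.5616556910461535), np.float64(0.027286431657225274), np.float64(0.04350305807768355), 168, np.float64(3.1825863895662554e-06)), (np.float64(0.5640151271063863), np.float64(0.030132826222846132), np.float64(0.04653522936314117), 93, np.float64(0.0002399543445236879))]
0.06 [(np.float64(0.5614834221351063), np.float64(0.02717217165147734), np.float64(0.06226423265164729), 169, np.float64(0.00025009530110123995)), (np.float64(0.5627188906971639), np.float64(0.028970827477778294), np.float64(0.05862752012990332), 136, np.float64(0.00014195848880911577)), (np.float64(0.5615916066265326), np.float64(0.027339100423893203), np.float64(0.06210758265066994), 111, np.float64(0.00016184107118005775))]
lid0 [0.53812928 0.24701116 0.039     ]
(np.float64(0.5340339267691809), np.float64(0.24274382122530677), np.float64(0.05897398420205699), 103, np.float64(0.0007199868314484228))
(np.float64(0.53679
[... 293 characters left out ...]
 ] [0.53077754 0.21121712 0.0585    ] 0.06827778345290017 81.77754814860984 [0.53565998 0.24500507 0.0585    ]
[371 116 405  33] [0.53341042 0.20021356] [0.54408533 0.28710708] 82.99627925541374
[371 108 401  36] [0.5310896  0.20819498] [0.54098391 0.28345724] 82.51059252247035
[372 117 398 115] [0.53474849 0.19947024] [0.56132015 0.20825034] 18.285150766282868
[366 103 394  36] [0.52447517 0.21184527] [0.53407025 0.2817337 ] 82.18265838784696
[379 102 404  41] [0.53764444 0.21618509] [0.54536655 0.27972886] 83.07115095005992
[391 124 417 115] [0.5567863  0.19738364] [0.58116402 0.21319983] 32.975394189173585
[378 103 393  67] [0.53690108 0.21494431] [0.54180886 0.25322564] 82.69436284667205
```

Bath centre (0.563,0.029), lid centre (0.537,0.2465), bar at 82.5° so lid x is at −7.5°. Go behind the loop (40 mm before), turned by +0.375, still high.

step_arm([
  [[0.5,0.15,0.2],0.1],
  [[1.1,0.3,0.5],0.2],
  [[1.7,0.45,0.8],0.3],
  [[2.0,0.53,1.1],0.375],
  [[2.02,0.54,1.1],0.375],
  [[2.02,0.54,1.1],0.375],
  [[2.02,0.54,1.1],0.375],
])

```text
time: 6.8
tool_pos: [0.4973, 0.2508, 0.202]
tool_rot: [3.14, -0.0, 1.44]
contact_force: [0.9, -0.5, -1.4]
opening: 0.0231
grip_force: 59.9
```

Run:
```python
from h import *
o=robot.observe();print(o["tool_pos"],o["tool_rot"],o["contact_force"],o["torque"])
s=cam("scene");im=s["pixels"][185:285,225:355,::-1]
cv2.imwrite("pics/s3.png",cv2.resize(im,(780,600),interpolation=cv2.INTER_CUBIC))
```

```text
[0.49727449 0.25079528 0.20200422] [ 3.14007250e+00 -3.53008914e-04  1.44006209e+00] [ 0.94868237 -0.47189265 -1.44099822] [-0.0187064  -0.10306174 -0.00851056]
```

step_arm([
  [[0,0,0.5],0],
  [[0,0,0.85],0],
  [[0,0,1.0],0],
  [[0,0,1.07],0],
  [[0,0,1.09],0],
  [[0,0,1.09],0],
  [[0,0,1.09],0],
])

```text
time: 7.72
tool_pos: [0.4968, 0.2519, 0.1362]
tool_rot: [3.141, -0.0, 1.441]
contact_force: [-0.1, -0.1, -0.8]
opening: 0.0237
grip_force: 59.9
```

Run:
```python
from h import *
o=robot.observe();print(o["tool_pos"],o["tool_rot"],o["contact_force"],o["torque"])
s=cam("scene");im=s["pixels"][185:285,225:355,::-1]
cv2.imwrite("pics/s3.png",cv2.resize(im,(780,600),interpolation=cv2.INTER_CUBIC))
```

```text
[0.49677199 0.25189269 0.1361957 ] [ 3.14070765e+00 -3.16197148e-04  1.44091609e+00] [-0.10936228 -0.12104692 -0.78457794] [-0.04954223 -0.12061583  0.01015538]
```

View pics/s3.png

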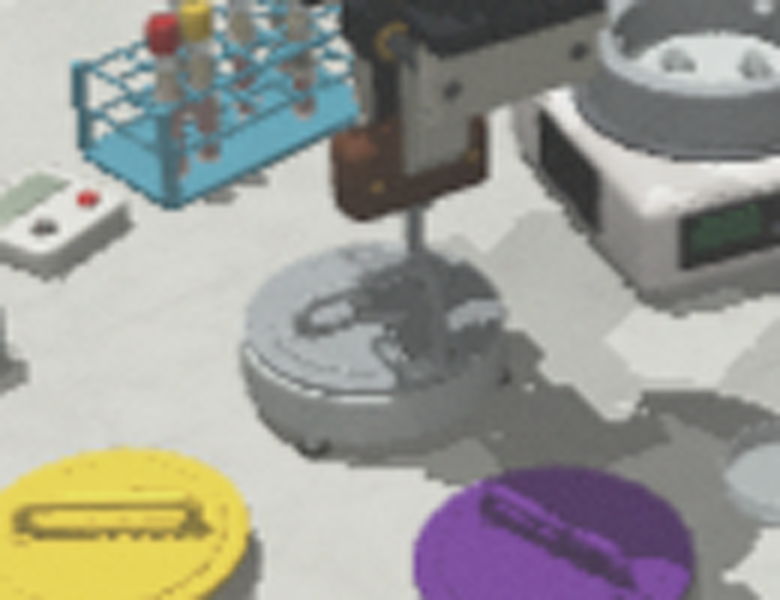

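The foot lies over the flange's near side at (430,350), in front of the bar (310,320)-(480,260), with no contact force. Slide in by 41 mm.

step_arm([
  [[0,0.1,0],0],
  [[0,0.2,0],0],
  [[0,0.3,0],0],
  [[0,0.4,0],0],
  [[0,0.4,0],0],
])

```text
time: 8.4
tool_pos: [0.5208, 0.2485, 0.1355]
tool_rot: [3.142, 0.0, 1.44]
contact_force: [-0.7, 0.1, -0.2]
opening: 0.0235
grip_force: 59.9
```

step_arm([
  [[0,0.1,0],0],
  [[0,0.2,0],0],
  [[0,0.28,0],0],
  [[0,0.28,0],0],
  [[0,0.28,0],0],
])

```text
time: 9.02
tool_pos: [0.5368, 0.2465, 0.1356]
tool_rot: [-3.141, 0.0, 1.441]
contact_force: [1.1, 0.3, -2.3]
opening: 0.0234
grip_force: 59.9
```

step_arm([
  [[0,0,-0.05],0],
  [[0,0,-0.08],0],
  [[0,0,-0.11],0],
  [[0,0,-0.14],0],
  [[0,0,-0.17],0],
  [[0,0,-0.2],0],
  [[0,0,-0.2],0],
  [[0,0,-0.2],0],
])

```text
time: 10.02
tool_pos: [0.5369, 0.2465, 0.1476]
tool_rot: [-3.141, 0.0, 1.441]
contact_force: [-0.2, 0.7, -4.8]
opening: 0.0236
grip_force: 59.9
```

Run:
```python
from h import *
o=robot.observe();print(o["tool_pos"],o["tool_rot"],o["contact_force"],o["torque"])
s=cam("scene");im=s["pixels"][185:285,225:355,::-1]
cv2.imwrite("pics/s4.png",cv2.resize(im,(780,600),interpolation=cv2.INTER_CUBIC))
```

```text
[0.53690996 0.2464843  0.14761072] [-3.14146442e+00  1.18334909e-04  1.44080044e+00] [-0.16177707  0.67427408 -4.82699471] [-0.0191406  -0.14687234 -0.02499967]
```

step_arm([
  [[0,0,-0.05],0],
  [[0,0,-0.15],0],
  [[0,0,-0.3],0],
  [[0,0,-0.5],0],
  [[0,0,-0.7],0],
  [[0,0,-0.9],0],
  [[0,0,-1.1],0],
  [[0,0,-1.3],0],
  [[0,0,-1.45],0],
  [[0,0,-1.55],0],
])

```text
time: 11.32
tool_pos: [0.537, 0.2466, 0.2413]
tool_rot: [3.141, -0.0, 1.441]
contact_force: [0.5, 0.2, -4.1]
opening: 0.0235
grip_force: 59.9
```

step_arm([
  [[0,0,-0.03],0],
  [[0,0,-0.03],0],
  [[0,0,-0.03],0],
  [[0,0,-0.03],0],
])

```text
time: 11.82
tool_pos: [0.5369, 0.2465, 0.2421]
tool_rot: [-3.141, 0.0, 1.441]
contact_force: [1.0, -0.5, -5.1]
opening: 0.0234
grip_force: 59.9
```

Run:
```python
from h import *
o=robot.observe();print(o["tool_pos"],o["tool_rot"],o["contact_force"],o["torque"])
s=cam("scene");save(s,"s5f.png");im=s["pixels"][165:265,225:355,::-1]
cv2.imwrite("pics/s5.png",cv2.resize(im,(780,600),interpolation=cv2.INTER_CUBIC))
```

```text
[0.53685833 0.24647863 0.24214709] [-3.14103874e+00  3.54347313e-04  1.44085017e+00] [ 0.96622575 -0.50276736 -5.09779742] [ 0.00270431 -0.11765807 -0.00851615]
```

View pics/s5.png

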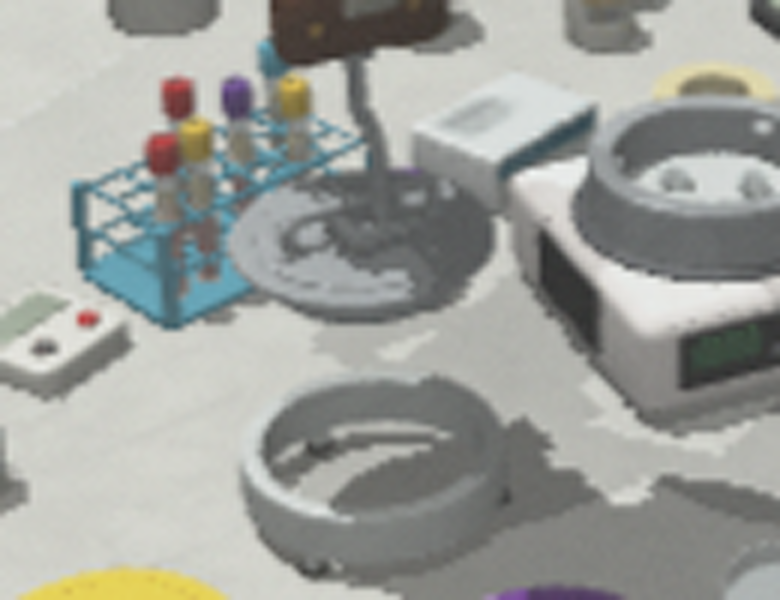

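The lid hangs level from the tines at (360,240), clear above the ring. Measure the lid centre relative to the TCP while hanging.

Run:
```python
from h import *
o=robot.observe();tp=o["tool_pos"];z=tp[2]-.0961+.006-.0175
for n in("scene","wrist"):
    c=cam(n);
    if n=="wrist": save(c,"w6.png")
    print(n,proj(c,[tp[0],tp[1],z+.005]))
    for zz,r in((z+.005,.056),(z,.056)):
        for s in(1,-1,0):
            try: print(zz,s,np.round(circ(c,tp[0],tp[1],zz,r,.007,s),4))
            except Exception as e: print(e)
```

```text
scene [285.15342242 202.41795325]
0.13963061946987065 1 [5.362e-01 2.451e-01 5.230e-02 7.900e+01 3.000e-04]
0.13963061946987065 -1 [5.345e-01 2.448e-01 5.940e-02 8.300e+01 2.000e-04]
0.13963061946987065 0 [5.329e-01 2.501e-01 5.470e-02 8.200e+01 6.000e-04]
0.13463061946987065 1 [5.300e-01 2.501e-01 5.610e-02 1.800e+02 2.800e-03]
0.13463061946987065 -1 [5.400e-01 2.411e-01 5.920e-02 8.600e+01 3.000e-04]
0.13463061946987065 0 [5.398e-01 2.453e-01 5.550e-02 8.100e+01 5.000e-04]
wrist [318.93548407 198.31091503]
0.13963061946987065 1 [5.374e-01 2.482e-01 5.550e-02 7.900e+01 1.000e-04]
0.13963061946987065 -1 [5.375e-01 2.535e-01 5.280e-02 8.000e+01 7.000e-04]
0.13963061946987065 0 [5.373e-01 2.483e-01 5.550e-02 6.200e+01 1.000e-04]
0.13463061946987065 1 [5.372e-01 2.469e-01 5.650e-02 7.200e+01 1.000e-04]
0.13463061946987065 -1 [5.372e-01 2.528e-01 5.350e-02 5.000e+01 4.000e-04]
0.13463061946987065 0 [5.373e-01 2.468e-01 5.660e-02 7.500e+01 2.000e-04]
```

View pics/w6.png

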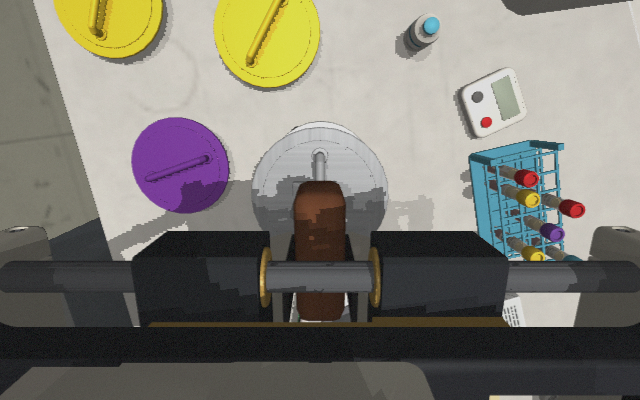

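The hanging lid is at (320,190), level and centred about 1.4 mm toward tool +x of the TCP. Carry to above the bath.

step_arm([
  [[-0.04,0.01,0],0],
  [[-0.12,0.03,0],0],
  [[-0.24,0.06,0],0],
  [[-0.4,0.1,0],0],
  [[-0.6,0.15,0],0],
  [[-0.8,0.2,0],0],
  [[-1.0,0.25,0],0],
  [[-1.2,0.3,0],0],
  [[-1.4,0.35,0],0],
  [[-1.6,0.4,0],0],
])

```text
time: 13.22
tool_pos: [0.5484, 0.1473, 0.2425]
tool_rot: [3.142, 0.0, 1.441]
contact_force: [0.5, -0.4, -5.7]
opening: 0.0235
grip_force: 59.9
```

step_arm([
  [[-0.2,0.05,0],0],
  [[-0.4,0.1,0],0],
  [[-0.6,0.15,0],0],
  [[-0.8,0.2,0],0],
  [[-1.0,0.25,0],0],
  [[-1.2,0.3,0],0],
  [[-1.4,0.36,0],0],
  [[-1.6,0.42,0],0],
  [[-1.75,0.46,0],0],
  [[-1.87,0.48,0],0],
])

```text
time: 14.48
tool_pos: [0.5624, 0.0326, 0.2425]
tool_rot: [3.142, 0.0, 1.441]
contact_force: [-0.5, 0.2, -5.1]
opening: 0.0235
grip_force: 59.9
```

step_arm([
  [[-0.05,0.01,0],0],
  [[-0.08,0.015,0],0],
  [[-0.09,0.015,0],0],
  [[-0.09,0.015,0],0],
  [[-0.09,0.015,0],0],
  [[-0.09,0.015,0],0],
])

```text
time: 15.22
tool_pos: [0.5625, 0.0279, 0.2425]
tool_rot: [3.142, 0.0, 1.441]
contact_force: [0.5, -1.0, -4.6]
opening: 0.0232
grip_force: 59.9
```

Run:
```python
from h import *
o=robot.observe();tp=o["tool_pos"];z=tp[2]-.0961+.006-.0175;print(tp,o["tool_rot"],o["contact_force"])
c=cam("wrist");save(c,"w7.png");
for zz in(z+.005,z):
    for s in(1,-1,0): print(np.round(circ(c,tp[0],tp[1]+.0015,zz,.056,.005,s),4))
```

```text
[0.56252662 0.02788391 0.24250383] [3.14157509e+00 7.34829569e-05 1.44101951e+00] [ 0.45896502 -0.9905141  -4.59085718]
[5.633e-01 2.970e-02 5.540e-02 7.300e+01 1.000e-04]
[5.665e-01 3.340e-02 5.570e-02 5.100e+01 2.000e-04]
[5.632e-01 3.360e-02 5.520e-02 5.000e+01 2.000e-04]
[5.63e-01 2.85e-02 5.65e-02 7.40e+01 1.00e-04]
[5.665e-01 3.240e-02 5.670e-02 5.000e+01 2.000e-04]
[5.631e-01 3.250e-02 5.630e-02 5.200e+01 2.000e-04]
```

Lid (0.5632,0.0291) is over the bath (0.563,0.029). Lower.

step_arm([
  [[0,0,0.05],0],
  [[0,0,0.12],0],
  [[0,0,0.2],0],
  [[0,0,0.28],0],
  [[0,0,0.36],0],
  [[0,0,0.43],0],
  [[0,0,0.48],0],
  [[0,0,0.5],0],
  [[0,0,0.5],0],
])

```text
time: 16.4
tool_pos: [0.5626, 0.0277, 0.2125]
tool_rot: [3.142, 0.0, 1.441]
contact_force: [0.7, 0.2, -4.1]
opening: 0.0238
grip_force: 59.9
```

step_arm([
  [[0,0,0.04],0],
  [[0,0,0.08],0],
  [[0,0,0.12],0],
  [[0,0,0.16],0],
  [[0,0,0.16],0],
  [[0,0,0.16],0],
])

```text
time: 17.15
tool_pos: [0.5626, 0.0277, 0.2029]
tool_rot: [3.141, 0.0, 1.441]
contact_force: [-0.2, -0.4, -4.6]
opening: 0.0236
grip_force: 59.9
```

step_arm([
  [[0,0,0.02],0],
  [[0,0,0.04],0],
  [[0,0,0.06],0],
  [[0,0,0.08],0],
  [[0,0,0.08],0],
  [[0,0,0.08],0],
])

```text
time: 17.9
tool_pos: [0.5626, 0.0277, 0.1982]
tool_rot: [3.141, 0.0, 1.441]
contact_force: [0.3, 0.2, -1.8]
opening: 0.0236
grip_force: 59.9
```

Run:
```python
from h import *
o=robot.observe();tp=o["tool_pos"];print(tp,o["contact_force"],o["torque"])
c=cam("wrist");save(c,"w8.png")
for zz in (.0975,.0925):print(np.round(circ(c,.563,.0292,zz,.056,.004,1),4))
s=cam("scene");save(s,"s8.png")
q=s["pixels"][140:240,280:410,::-1];cv2.imwrite("pics/s8c.png",cv2.resize(q,(780,600),interpolation=cv2.INTER_CUBIC))
```

```text
[0.56261864 0.02766554 0.19821476] [ 0.25752161  0.16625906 -1.77878421] [-0.07637487 -0.05249675  0.02204163]
[5.635e-01 2.860e-02 5.670e-02 7.000e+01 2.000e-04]
[5.636e-01 2.810e-02 5.720e-02 7.700e+01 1.000e-04]
```

View pics/s8c.png

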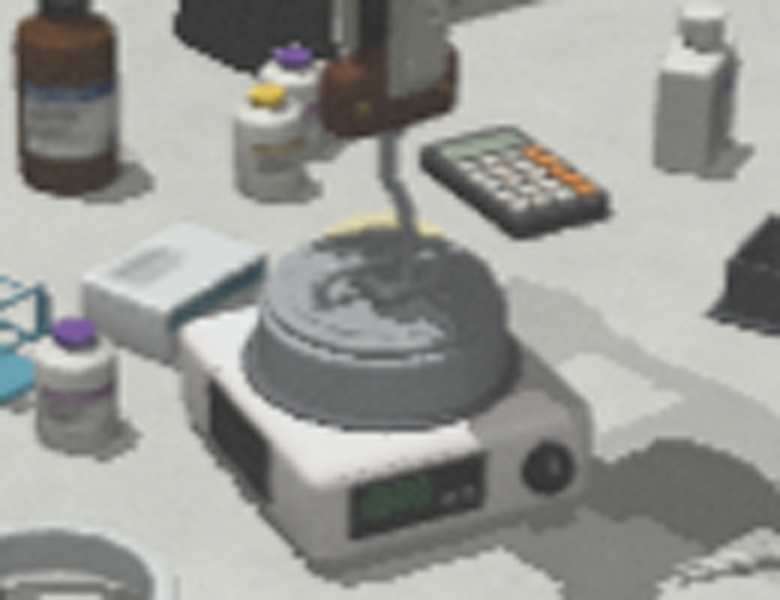

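The lid sits on the catches, slightly proud and level (rim line at (360,350)), and its weight is off the lifter. Centre the foot and lower it onto the flange.

step_arm([
  [[0,0,0.03],0],
  [[0,0.02,0.04],0],
  [[0,0.05,0.04],0],
  [[0,0.05,0.05],0],
  [[0,0.05,0.06],0],
  [[0,0.05,0.06],0],
  [[0,0.05,0.06],0],
])

```text
time: 18.88
tool_pos: [0.5655, 0.0274, 0.1945]
tool_rot: [3.142, 0.0, 1.441]
contact_force: [0.7, -0.2, -1.5]
opening: 0.0235
grip_force: 59.9
```

step_arm([
  [[0,0,0.008],0],
  [[0,0,0.016],0],
  [[0,0,0.016],0],
  [[0,0,0.016],0],
])

```text
time: 19.38
tool_pos: [0.5657, 0.0274, 0.194]
tool_rot: [3.141, -0.0, 1.441]
contact_force: [-1.5, 0.4, 3.9]
opening: 0.0237
grip_force: 59.9
```

step_arm([
  [[0,0,0.008],0],
  [[0,0,0.008],0],
  [[0,0,0.008],0],
])

```text
time: 19.75
tool_pos: [0.5656, 0.0274, 0.1935]
tool_rot: [3.141, -0.0, 1.441]
contact_force: [-1.3, 0.3, 6.2]
opening: 0.0236
grip_force: 60.0
```

step_arm([
  [[0,0,0.008],0],
  [[0,0,0.008],0],
  [[0,0,0.008],0],
])

```text
time: 20.12
tool_pos: [0.5656, 0.0274, 0.1933]
tool_rot: [3.141, -0.0, 1.441]
contact_force: [-2.3, 0.6, 7.6]
opening: 0.0238
grip_force: 60.0
```

step_arm([
  [[0,0,0.008],0],
  [[0,0,0.016],0],
  [[0,0,0.016],0],
])

```text
time: 20.5
tool_pos: [0.5657, 0.0274, 0.1929]
tool_rot: [3.14, -0.0, 1.441]
contact_force: [-3.3, 0.1, 10.5]
opening: 0.0234
grip_force: 60.0
```

step_arm([
  [[0,0,0.008],0],
  [[0,0,0.016],0],
  [[0,0,0.016],0],
])

```text
time: 20.88
tool_pos: [0.5658, 0.0274, 0.1924]
tool_rot: [3.14, -0.0, 1.441]
contact_force: [-3.4, 1.5, 13.7]
opening: 0.0238
grip_force: 60.0
```

step_arm([
  [[0,0,0.008],0],
  [[0,0,0.016],0],
  [[0,0,0.016],0],
])

```text
time: 21.25
tool_pos: [0.5661, 0.0273, 0.1909]
tool_rot: [3.139, 0.0, 1.441]
contact_force: [-1.8, 0.6, 9.2]
opening: 0.0233
grip_force: 60.0
```

step_arm([
  [[0,0,0.008],0],
  [[0,0,0.016],0],
  [[0,0,0.016],0],
])

```text
time: 21.62
tool_pos: [0.5663, 0.0273, 0.1909]
tool_rot: [3.138, -0.0, 1.441]
contact_force: [-3.1, 0.8, 15.7]
opening: 0.0234
grip_force: 60.0
```

Force fell at z=0.1909, the home height (0.1911 expected), so it appears to have snapped. Press a little more to be sure all catches passed.

step_arm([
  [[0,0,0.008],0],
  [[0,0,0.016],0],
  [[0,0,0.016],0],
])

```text
time: 22.0
tool_pos: [0.5664, 0.0273, 0.1909]
tool_rot: [3.137, 0.0, 1.441]
contact_force: [-4.7, 1.1, 21.2]
opening: 0.0234
grip_force: 60.0
```

Run:
```python
from h import *
o=robot.observe();tp=o["tool_pos"];print(tp,o["contact_force"],o["torque"])
c=cam("wrist");save(c,"w9.png")
for zz in (.095,.09):print(np.round(circ(c,.563,.0292,zz,.056,.004,1),4))
g=cv2.cvtColor(c["pixels"],cv2.COLOR_RGB2GRAY)
s=cam("scene");save(s,"s9.png")
# flange lower-edge check, scene: vertical profile through lid front, before/after
a=cv2.cvtColor(cv2.imread("pics/s8.png"),6);b=cv2.cvtColor(cv2.imread("pics/s9.png"),6)
for u in(325,335,345,355,362): print(u,a[188:212,u],b[188:212,u])
```

```text
[0.56638276 0.02725053 0.19091286] [-4.65438437  1.146091   21.20874479] [ 0.12750869  1.11296478 -0.0038918 ]
[5.629e-01 2.850e-02 5.720e-02 7.200e+01 2.000e-04]
[5.634e-01 2.830e-02 5.720e-02 7.900e+01 1.000e-04]
325 [174 172 171 156 132 151 170 136 109 103 105 104 103 102 104 102 111 116
 116 133 220 227 225 220] [173 171 174 166 141 138 163 136 107 104 104 103 102 103 103 103 109 116
 117 134 221 226 224 220]
335 [168 153 120 138 167 172 144 160 166 128 103 164 124 106 105 105 104 104
 104 105 101 115 114 183] [165 163 126 134 165 171 172 152 165 150 109 165 121 104 107 103 101 104
 105 105 100 115 112 185]
345 [113 106  93 104 110 150 169 169 160 168 120  96 161 121 107 106 104 107
 105 106 107  98 116  98] [112 115 100 106 110 110 165 173 154 167 138 102 159 121 108 105 106 106
 105 104 105 101 116  98]
355 [ 90  90  91  91  90  96 106 104 105  95 110 104 100  97 100  99 101  99
  98  99  87  92 112 220] [ 90  90  90  89  92  92  89  97  98  91 104 104 103  97  99 100 100  97
  99  98  87  87 113 219]
362 [ 93  92  91  91  88  90  91  92  90  90  88  88  88  86  87  86  78  71
  78 109 141 147 148 153] [ 93  90  92  89  88  89  91  94  89  88  90  90  90  88  85  86  77  73
  76 110 139 147 148 152]
```

step_arm([
  [[0,0,0.006],0],
  [[0,0,0.012],0],
  [[0,0,0.012],0],
])

```text
time: 22.48
tool_pos: [0.5665, 0.0273, 0.1909]
tool_rot: [3.136, -0.0, 1.441]
contact_force: [-5.8, 0.4, 24.6]
opening: 0.0232
grip_force: 60.1
```

step_arm([
  [[0,0,-0.02],0],
  [[0,0,-0.04],0],
  [[0,0,-0.06],0],
  [[0,0,-0.08],0],
  [[0,0,-0.08],0],
  [[0,0,-0.08],0],
])

```text
time: 23.22
tool_pos: [0.5652, 0.0273, 0.1912]
tool_rot: [-3.14, 0.0, 1.441]
contact_force: [-0.4, -0.7, -1.0]
opening: 0.0235
grip_force: 59.9
```

Stayed put at 24.6 N and unloaded again. Rise 1 mm and slide out.

step_arm([
  [[0,0,-0.015],0],
  [[0,-0.05,-0.015],0],
  [[0,-0.12,-0.015],0],
  [[0,-0.2,-0.015],0],
  [[0,-0.2,-0.015],0],
])

```text
time: 23.85
tool_pos: [0.5532, 0.029, 0.1929]
tool_rot: [-3.142, 0.0, 1.441]
contact_force: [0.2, -0.4, -1.7]
opening: 0.0234
grip_force: 59.9
```

step_arm([
  [[0,-0.1,0],0],
  [[0,-0.2,0],0],
  [[0,-0.3,0],0],
  [[0,-0.4,0],0],
  [[0,-0.5,0],0],
  [[0,-0.58,0],0],
  [[0,-0.6,0],0],
  [[0,-0.6,0],0],
])

```text
time: 24.85
tool_pos: [0.518, 0.0336, 0.1928]
tool_rot: [3.141, 0.0, 1.441]
contact_force: [0.5, 0.6, -1.5]
opening: 0.0235
grip_force: 59.9
```

step_arm([
  [[0,0,-0.3],0],
  [[0,0,-0.7],0],
  [[0,0,-1.1],0],
  [[-0.3,0.1,-1.2],-0.1],
  [[-0.8,0.25,-1.2],-0.2],
  [[-1.3,0.4,-1.2],-0.3],
  [[-1.68,0.49,-1.2],-0.375],
  [[-1.68,0.49,-1.2],-0.375],
  [[-1.68,0.49,-1.2],-0.375],
])

```text
time: 25.98
tool_pos: [0.534, -0.0697, 0.2647]
tool_rot: [-3.141, -0.0, 1.815]
contact_force: [0.2, 0.9, -1.3]
opening: 0.0236
grip_force: 59.9
```

Run:
```python
from h import *
o=robot.observe();print(o["tool_pos"],o["tool_rot"],o["contact_force"])
c=cam("wrist");save(c,"w10.png");s=cam("scene");save(s,"s10.png")
for zz in(.095,.09):
    for sg in(1,-1):print(zz,sg,np.round(circ(c,.563,.029,zz,.056,.005,sg),4))
a=cv2.resize(c["pixels"][0:190,230:470,::-1],(480,380),interpolation=2)
q=cv2.resize(s["pixels"][165:235,300:390,::-1],(480,373),interpolation=2)
cv2.imwrite("pics/v10.png",np.vstack([a,q])[:,:][0:600] if 0 else cv2.resize(np.hstack([a[:373],q]),(800,311)))
```

```text
[ 0.53395999 -0.06971186  0.26465342] [-3.14146815e+00 -4.94429105e-04  1.81466768e+00] [ 0.18739677  0.85891238 -1.29524295]
0.095 1 [5.636e-01 2.950e-02 5.680e-02 1.130e+02 2.000e-04]
0.095 -1 [5.61e-01 2.77e-02 5.68e-02 1.17e+02 3.00e-04]
0.09 1 [5.643e-01 3.000e-02 5.760e-02 1.320e+02 4.000e-04]
0.09 -1 [5.617e-01 2.840e-02 5.770e-02 1.070e+02 2.000e-04]
```

View pics/v10.png

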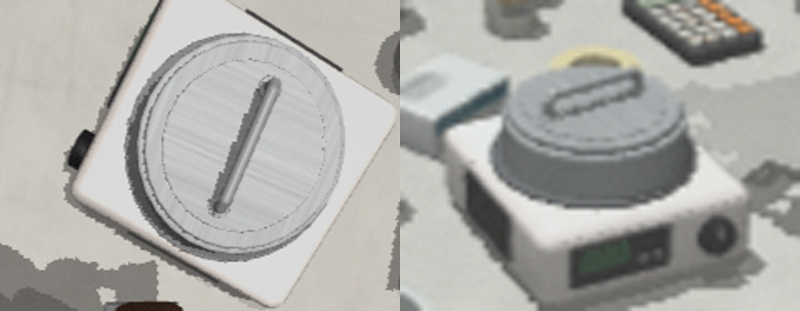

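The lid lies flush and centred, its rim line even all round: wrist crop (245,145), scene crop (600,105). Return the lifter to its stand.

step_arm([
  [[-0.5,-0.12,0],0],
  [[-1.2,-0.3,0],0],
  [[-1.9,-0.48,0],0],
  [[-2.5,-0.62,0],0],
  [[-2.8,-0.7,0],0],
  [[-2.87,-0.715,0],0],
  [[-2.87,-0.715,0],0],
  [[-2.87,-0.715,0],0],
])

```text
time: 27.08
tool_pos: [0.5344, -0.2463, 0.265]
tool_rot: [3.141, -0.0, 1.817]
contact_force: [0.1, 0.4, -2.1]
opening: 0.0236
grip_force: 59.9
```

step_arm([
  [[0,0,0.4],0],
  [[0,0,0.9],0],
  [[0,0,1.4],0],
  [[0,0,1.9],0],
  [[0,0,2.3],0],
  [[0,0,2.5],0],
  [[0,0,2.58],0],
  [[0,0,2.58],0],
  [[0,0,2.58],0],
])

```text
time: 28.2
tool_pos: [0.5347, -0.2479, 0.111]
tool_rot: [3.14, 0.001, 1.816]
contact_force: [0.6, -0.9, -1.6]
opening: 0.0234
grip_force: 59.9
```

step_arm([
  [[0,0,0.05],0],
  [[0,0,0.1],0],
  [[0,0,0.14],0],
  [[0,0,0.17],0],
  [[0,0,0.18],0],
  [[0,0,0.18],0],
])

```text
time: 28.95
tool_pos: [0.5342, -0.2477, 0.0992]
tool_rot: [3.142, 0.0, 1.816]
contact_force: [-0.3, 0.2, -1.3]
opening: 0.0233
grip_force: 59.9
```

step_arm([
  [[0,0,0.008],0],
  [[0,0,0.016],0],
  [[0,0,0.016],0],
  [[0,0,0.016],0],
])

```text
time: 29.45
tool_pos: [0.5344, -0.2479, 0.099]
tool_rot: [3.141, 0.001, 1.816]
contact_force: [-1.5, 1.0, 5.9]
opening: 0.0235
grip_force: 60.0
```

Foot on the floor. Back off the last pressure slightly, open, then go up.

step_arm([
  [[0,0,-0.014],0],
  [[0,0,-0.014],0],
  [[0,0,-0.014],0],
])

```text
time: 29.82
tool_pos: [0.5342, -0.2477, 0.0991]
tool_rot: [3.142, 0.0, 1.816]
contact_force: [0.1, -0.2, 1.2]
opening: 0.0232
grip_force: 59.9
```

step_arm([
  [[0,0,0],0],
  [[0,0,0],0],
  [[0,0,0],0],
  [[0,0,0],0],
  [[0,0,0],0],
  [[0,0,0],0],
  [[0,0,0],0],
  [[0,0,0],0],
], hand=0)

```text
time: 30.82
tool_pos: [0.5342, -0.2477, 0.0991]
tool_rot: [3.142, 0.0, 1.816]
contact_force: [0.6, -0.8, 0.0]
opening: 0.0913
grip_force: 0.0
```

step_arm([
  [[0,0,-0.2],0],
  [[0,0,-0.6],0],
  [[0,0,-1.2],0],
  [[0,0,-2.0],0],
  [[0,0,-2.7],0],
  [[0,0,-2.7],0],
  [[0,0,-2.7],0],
  [[0,0,-2.7],0],
])

```text
time: 31.82
tool_pos: [0.5336, -0.2473, 0.2598]
tool_rot: [-3.14, -0.002, 1.816]
contact_force: [-0.7, -0.1, -0.9]
opening: 0.0916
grip_force: 0.0
```

Run:
```python
from h import *
o=robot.observe();print(o["tool_pos"],o["contact_force"],o["opening"])
c=cam("wrist")
h=cv2.cvtColor(c["pixels"],cv2.COLOR_RGB2HSV)
m=((h[...,0]<16)&(h[...,1]>90)&(h[...,2]>25)).astype(np.uint8);m[:125]=0;m[235:]=0;m[:,:270]=0;m[:,375:]=0
n,l,st,ce=cv2.connectedComponentsWithStats(m);i=1+st[1:,4].argmax()
ys,xs=np.where(l==i);P=np.array([onz(c,u,v,.119)[:2] for u,v in zip(xs,ys)])
print(cv2.minAreaRect(P.astype(np.float32)*1000))
s=cam("scene");a=cv2.cvtColor(cv2.imread("pics/s10.png"),6).astype(int);b=cv2.cvtColor(s["pixels"],7).astype(int)
print("lid/bath change",abs(a-b)[175:230,310:380].mean())
```

```text
[ 0.53360914 -0.24732233  0.25978349] [-0.66484897 -0.13208164 -0.91544498] 0.09159120480504143
((533.1958618164062, -245.53182983398438), (22.348155975341797, 64.85355377197266), 14.59972095489502)
lid/bath change 4.181558441558441
```

The lifter is back where it started (handle at 533,−245.5 mm, yaw 14.6°, footprint matching an upright handle), and the gripper is clear. Handing in.

```bash
python3 -c "
from cell import robot
print(robot.hand_in())"
```

```text
the job is handed in; nothing more can be done
None
```

The job is handed in with no verdict returned: the lid looks flush and centred in the bath (peak press reading 24.6 N), and the lifter is upright in its stand with the gripper clear. I viewed 12 pictures, two over the limit of 10.

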